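# Photograph a spice jar's labels, then put it in the row

## Task

Pick up the red-capped spice jar by its cap and show its three labels to the label camera one after another, first green, then yellow, then blue: hold each for about a second, still, upright and square to the lens, level with it and about 9 cm in front of it. Then stand the jar (set it down, do not drop it) centred on the black mat in the row on the wooden riser, its yellow label facing the same way as the front labels of the other two jars. Do not touch the camera, and leave the other jars and the measuring cup where they stand.

Things in the scene. Friction and masses are not known exactly. Their poses are not given: they have to be found in the camera images.
- paprika: the jar to check: red-brown square spice jar, body 54 x 54 x 85 mm high, round RED cap 40 mm across and 24 mm high on top (109 mm in all), 0.17 kg; origin at the centre of its underside, z up. Labels on three sides, 46 mm wide, folded over the shoulder (coloured strips seen from above): yellow front label on +x, blue on +y, green on -y; -x side bare. Grip the cap from above, any yaw
- cap (a point): middle of the red cap, on the jar's axis, 97 mm above the jar's underside, 12 mm below the cap's top
- yellow_label (a point): centre of the yellow front label, on the face of the jar, 27 mm from its axis and 45 mm above its underside
- blue_label (a point): centre of the blue side label, 27 mm from the jar's axis and 45 mm above its underside
- green_label (a point): centre of the green side label, 27 mm from the jar's axis and 45 mm above its underside
- label_camera: label camera, fixed: white head 60 mm deep, 110 mm wide, from 88 to 173 mm above the table, on an aluminium column and black foot (foot 30 mm before to 80 mm behind the origin); origin on the table under the middle of the head. The round lens, 130 mm above the table on the head's black front plate, 30 mm before the origin, looks level along the camera's own -x
- focus (a point): focus point in free air, straight in front of the lens and level with it: 90 mm from the front of the head (120 mm along -x from the camera's origin), 130 mm above the table; its axes are the camera's
- riser: fixed wooden riser, 100 mm deep (x) x 260 mm long (y) x 30 mm high, origin at the centre of its underside; carries a row of three places 75 mm apart along its y, on its centre line
- place: the free place of the row: thin black square mat 62 x 62 mm lying on the riser, origin at its centre at the riser's top (30 mm above the table); its x axis points away from the robot, the way the front labels of the row face
- mustard: bystander standing in the row: mustard-yellow square spice jar, body 54 x 54 mm and 85 mm high, on it a round black cap 40 mm across and 24 mm high (109 mm in all), about 0.17 kg; origin at the centre of its underside, z up, yellow front label on its +x side
- pepper: bystander standing in the row: black-brown square spice jar, body 54 x 54 mm and 85 mm high, on it a round black cap 40 mm across and 24 mm high (109 mm in all), about 0.17 kg; origin at the centre of its underside, z up, yellow front label on its +x side
- beaker: bystander: clear plastic measuring cup, 64 mm across the rim, 55 mm high; origin at the centre of its underside

How it is judged:
On the way, in this order (a step that is already met when the one before it is completed fails the run):
1. the green label is shown to the camera and held still for half a second: label centre within 25 mm of the focus point, facing the lens and upright within 0.26 rad (15 degrees) (distance between green_label and focus below 0.025 m and angle between the y axis of paprika and the x axis of label_camera, either way round below 0.26 rad and x of paprika in the frame of label_camera below -0.12 m and angle between paprika's own z axis and vertical below 0.26 rad and linear speed of paprika below 0.03 m/s and angular speed of paprika below 0.25 rad/s), for 0.5 s.
2. the yellow label is shown to the camera and held still for half a second: label centre within 25 mm of the focus point, facing the lens and upright within 0.26 rad (15 degrees) (distance between yellow_label and focus below 0.025 m and angle between the x axis of paprika and the x axis of label_camera, either way round below 0.26 rad and x of paprika in the frame of label_camera below -0.12 m and angle between paprika's own z axis and vertical below 0.26 rad and linear speed of paprika below 0.03 m/s and angular speed of paprika below 0.25 rad/s), for 0.5 s.
3. the blue label is shown to the camera and held still for half a second: label centre within 25 mm of the focus point, facing the lens and upright within 0.26 rad (15 degrees) (distance between blue_label and focus below 0.025 m and angle between the y axis of paprika and the x axis of label_camera, either way round below 0.26 rad and x of paprika in the frame of label_camera below -0.12 m and angle between paprika's own z axis and vertical below 0.26 rad and linear speed of paprika below 0.03 m/s and angular speed of paprika below 0.25 rad/s), for 0.5 s.
At the end, for the whole second after the job is handed in: the red-capped jar stands upright and at rest on the riser within 15 mm of the mat's centre, square to the row within 0.22 rad with its yellow label facing the way the mat's x axis points; the other two jars have moved less than 15 mm and the measuring cup less than 20 mm (horizontal distance between paprika and place below 0.015 m and height (world z) of paprika between 0.025 and 0.036 m and angle between paprika's own z axis and vertical below 0.1 rad and angle between the x axis of paprika and the x axis of place, either way round below 0.22 rad and x of yellow_label in the frame of place above 0 m and linear speed of paprika below 0.02 m/s and distance of each of mustard, pepper from where it was at the start of the episode below 0.015 m and distance of beaker from where it was at the start of the episode below 0.02 m); the robot touches nothing.
It fails at once if the label camera is touched (over 2 N) (contact force between label_camera and anything else above 2 N).
It fails at once if the jar is dropped: it falls faster than 0.45 m/s out of the fingers (about 10 mm) (contact force between the fingers and paprika below 0.1 N and linear speed of paprika above 0.45 m/s).
It fails at once if one of the other jars is moved by 15 mm or the measuring cup by 20 mm, or one of them is tipped by 0.3 rad (distance of any of mustard, pepper from where it was at the start of the episode above 0.015 m or distance of beaker from where it was at the start of the episode above 0.02 m or angle between any of mustard, pepper, beaker's own z axis and vertical above 0.3 rad).
It also fails if it takes over 58 s, if anything falls off the work surface, if the arm or the gripper's body presses on something with over 40 N, if the wrist force passes 120 N, or if a joint passes its speed limit or range.

## Robot

A 6-joint arm with a two-finger parallel gripper is mounted at the origin on the work surface. World frame = base frame: x ahead of the robot, y to its left, z up, the work surface at z = 0. Lengths are in m, angles in rad, forces in N, time in s.
With the tool pointing down it reaches from about 0.4 to 0.825 m from the base axis. Payload 7 kg.
Tool frame: the origin (TCP) lies at the very end of the fingers, on their centre line; the grasp point (between the pads) lies 19 mm behind it; y points along the fingers, z is the direction in which the jaws open and shut, and the axes are right-handed (so a half turn about y gives the same grasp; the last joint's range is limited). The gripper opens to 88 mm and grips with 3 to 60 N. Pads are 19 mm wide; open, the fingers measure 130 mm over their backs; the gripper's body (78 mm by 193 mm) begins 47 mm behind the grasp point.
Start: joints at [-0.994, 0.359, 0.012, 0, -1.224, -0.288], TCP at [0.192, -0.647, 0.227] pointing down, gripper open.
Joint ranges: [-3.07, 3.07], [-1.43, 2.12], [-1.02, 1.25], [-3.03, 1.67], [-3.05, -0], [-3.03, 3.03]. Speed limits (rad/s): [2.39, 2.39, 3.01, 3.14, 3.14, 3.14].

## Interface

Orientations are given as [roll, pitch, yaw] about the fixed x, y, z axes, in that order (R = Rz(yaw) Ry(pitch) Rx(roll)).
In Python, from station import get_state, grab_frame, job_done, regions_of gives the robot as it stands.
- The arm moves only by the tool drive_tool, never from a script. Its argument "rows" is a list of rows, each a list of 3 entries, a list of its own where there are three numbers: the shift along the world's x, y, z as a fraction of full scale, then the turn about the world's z as a fraction of full scale, then the opening, from 0 (shut) to 1 (fully open). A call has 1 to 12 rows; each row is the pose to reach, as a shift and turn from the pose commanded when the call began; what a row does not reach only later rows make up. Full scale, the value 1, is 30 cm for a shift and 90 degrees for a turn. A row lasts 1/10 s, in which the tool goes at most 50 mm and 8.59 degrees, less where a joint would pass 70% of its speed; a pose out of reach is approached as far as the arm can. A call with a number of a shift or a turn outside -1 to 1 is refused whole. A call with a gripper value outside its range is refused whole. The fingers move at their own pace and stop on an object; "newtons" is the grip in N (left out, the last holds). Time passes only in rows, so rows that repeat a pose let the fingers close. It gives the time, the measured TCP pose, the force and the opening at its end, in the units of the state.
- get_state(): the state, without advancing time (a new reading comes with each control period).
- grab_frame(name): name is "side" or "top" or "wrist"; returns a dict with "img" (384x512x3 uint8, blue, green, red), "fx", "fy", "cx", "cy" (pixels), "T" (4x4, takes a point from camera to world coordinates); the wrist camera has in their place "hand_eye" (4x4, takes a point from camera to tool coordinates, whose origin is the TCP and whose axes are the tool frame's). Camera axes: x right, y down, z forward; pixel columns grow to the right and rows downward; lengths in m; the calibration is good to about 2 mm. A picture is of the moment at which its call begins: read the wrist's pose just before it. There is no depth.
- job_done(): hands the job in, once; it reports no verdict.
Trained networks look in a picture, given as the dict that the camera call returned (one of the last four; its "shot" number tells which), for a name from the list of things; names that differ only in an ending like _2 or _b are one class to them, and where a whole thing is asked for, a point or a joint stands for the part that bears it (a point fixed in the world has none). Each returns a list of dicts, best first, with "confidence" (0 to 1); they miss things now and then, are a little off and sometimes report something else, mostly with a low value. They report only what shows in the picture. A call takes as long as a camera call.
- regions_of(picture, thing): "pixels" (384x512 bool, what is visible of it) and "box" ([left, top, right, bottom] in pixels, round what is visible of it).
The state is a dict: "t": time; "q": joint angles; "qd": joint speeds; "joint_efforts": joint torques, N m; "eef_pos": TCP position; "ee_rot": TCP orientation; "force": force on the tool from outside, world axes, zero at the start; "moment": the same for the moment, N m; "width": finger opening in m.
Only numpy, scipy, OpenCV 4.12 (cv2) and the standard library are available. Lean on these libraries where they do the work, as an engineer would, in place of code of your own. Each camera call takes 0.05 s, during which the arm holds its last target. There are 200 camera calls.

## Working session

There is one attempt and no reset: what is moved stays moved. The work goes in short steps, Python scripts to look and compute and a tool call to move; the robot and the scene stay as the last step left them, time stands still between calls to the robot, and variables do not carry over. Pictures are saved under pics/ and viewed, about 8 in all and at most 12, crops included, and the job is handed in when it is done.

Besides the shell and the picture viewer there is one more tool, called after "Request:" as a command line: name --argument value ..., lists and objects as JSON in quotes. drive_tool: Moves the arm, as the interface text tells. Its arguments: {"type":"object","properties":{"rows":{"type":"array"},"newtons":{"type":"number"}},"required":["rows"]}

```bash
mkdir -p pics; python3 - <<'E'
from station import *
import cv2,numpy as np
s=get_state();print(s['t'],s['q'],s['eef_pos'],s['ee_rot'],s['width'])
for n in('top','side'):
    f=grab_frame(n);cv2.imwrite(f'pics/{n}0.png',f['img']);print(n,f['fx'],f['fy'],f['cx'],f['cy'],np.round(f['T'],4).tolist())
    for th in('paprika','cap','yellow_label','blue_label','green_label','label_camera','riser','place','mustard','pepper','beaker'):
        for r in regions_of(f,th)[:2]:
            m=r['pixels'];v,u=np.nonzero(m);print(th,round(r['confidence'],2),np.round(r['box']),round(u.mean(),1),round(v.mean(),1),m.sum())
E
```

```text
0.0 [-9.93860956e-01  3.59399825e-01  1.10457604e-02 -3.13545906e-04
 -1.22409526e+00 -2.88122223e-01] [ 0.19208565 -0.6465812   0.22561521] [-1.56912771e+00  1.87142847e-04  2.88706518e-01] 0.08765322177327539
top 437.37921281123886 437.37921281123886 256.5161535369792 182.33738826888197 [[0.0005, -0.9955, 0.0946, 0.415], [-0.9998, 0.0012, 0.0177, 0.0009], [-0.0177, -0.0945, -0.9954, 1.1067], [0.0, 0.0, 0.0, 1.0]]
paprika 0.59 [370. 206. 408. 240.] 387.8 222.9 804
cap 0.68 [369. 210. 406. 240.] 387.6 222.6 710
yellow_label 0.62 [371. 208. 404. 237.] 387.4 222.8 735
yellow_label 0.62 [104. 159. 161. 222.] 131.1 188.6 2354
blue_label 0.63 [372. 209. 405. 237.] 387.6 222.7 747
green_label 0.72 [368. 211. 408. 236.] 387.8 222.8 820
label_camera 0.94 [102. 159. 164. 218.] 131.4 189.3 2287
label_camera 0.29 [372. 211. 406. 238.] 387.7 222.9 671
riser 0.95 [273. 129. 376. 171.] 322.7 152.8 2191
riser 0.27 [341. 137. 370. 161.] 353.5 148.0 588
place 0.91 [340. 137. 370. 158.] 353.5 147.7 612
mustard 0.65 [312. 131. 342. 159.] 326.3 145.1 767
pepper 0.78 [281. 132. 308. 163.] 294.8 146.0 713
[... 293 characters left out ...]
0, 0.0, 0.0, 1.0]]
paprika 0.56 [281.  97. 308. 140.] 294.1 117.3 889
cap 0.58 [281.  94. 309. 137.] 294.3 117.0 913
yellow_label 0.75 [284.  95. 308. 138.] 294.1 117.3 891
blue_label 0.96 [282.  97. 306. 138.] 294.3 116.9 875
green_label 0.6 [284.  94. 307. 139.] 294.4 117.1 909
green_label 0.35 [201. 140. 230. 184.] 214.5 162.8 1079
label_camera 0.74 [190. 277. 276. 384.] 236.0 331.6 6787
label_camera 0.58 [282.  93. 308. 138.] 294.5 117.0 931
riser 0.71 [194. 119. 244. 206.] 222.8 176.2 1510
place 0.57 [282.  96. 309. 139.] 294.4 116.7 931
mustard 0.56 [206. 120. 232. 164.] 220.3 133.2 586
pepper 0.83 [200. 139. 228. 186.] 214.4 163.6 1146
beaker 0.88 [268. 185. 298. 218.] 283.6 197.8 693
```

```bash
python3 - <<'E'
import cv2
a=cv2.imread('pics/top0.png')[110:270,70:430];cv2.imwrite('pics/a.png',cv2.resize(a,(800,356),interpolation=cv2.INTER_CUBIC))
a=cv2.imread('pics/side0.png')[80:384,170:330];cv2.imwrite('pics/b.png',cv2.resize(a,(316,600),interpolation=cv2.INTER_CUBIC))
E
```

```text
(no output)
```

View pics/a.png

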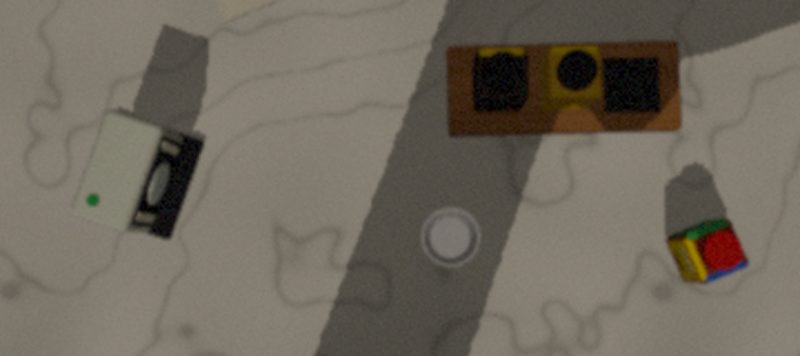

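View pics/b.png

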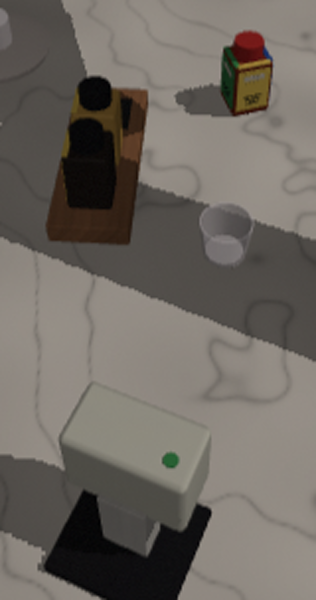

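The top view shows the label camera at crop (140,175) with its lens facing right. The row is at (565,85) with the free mat on the right at (632,84). The jar is at (710,250), with yellow facing left, green up and blue down. The beaker is at (450,237). Next I'll compute positions.

```bash
cat > h.py <<'E'
import numpy as np,cv2
from station import *
def ray(f,u,v,T=None):
    T=f['T'] if T is None else T
    d=T[:3,:3]@np.array([(u-f['cx'])/f['fx'],(v-f['cy'])/f['fy'],1]);return T[:3,3],d
def onz(f,u,v,z,T=None):
    o,d=ray(f,u,v,T);return o+d*(z-o[2])/d[2]
def tri(rs):
    A=0;b=0
    for o,d in rs:
        d=d/np.linalg.norm(d);P=np.eye(3)-np.outer(d,d);A=A+P;b=b+P@o
    return np.linalg.solve(A,b)
def red(img):
    h=cv2.cvtColor(img,cv2.COLOR_BGR2HSV);return ((h[...,0]<6)|(h[...,0]>174))&(h[...,1]>200)&(h[...,2]>110)
E
python3 - <<'E'
from h import *
fs={n:grab_frame(n) for n in('top','side')}
rs=[]
for n,f in fs.items():
    n_,l,st,c=cv2.connectedComponentsWithStats(red(f['img']).astype('uint8'));i=1+st[1:,4].argmax();print(n,c[i],st[i]);rs.append(ray(f,*c[i]))
print('cap tri',tri(rs),'top@.105',onz(fs['top'],*[0,0],.1)*0+rs[0][0]+rs[0][1]*((.105-rs[0][0][2])/rs[0][1][2]))
t=fs['top'];k=360/800
cr=lambda x,y:(70+x*k,110+y*k)
for nm,pts,z in(('head',[(118,108),(162,125),(129,232),(75,215)],.173),('bottomfront',[(203,136),(168,238)],.088),
 ('riser',[(447,46),(678,41),(681,130),(449,136)],.03),('mat',[(604,58),(657,57),(659,110),(606,111)],.03),('jartop',[(668,235),(684,282)],.085)):
    P=np.array([onz(t,*cr(*p),z)[:2] for p in pts]);print(nm,P.round(3).tolist(),P.mean(0).round(4))
for n,th,z in(('top','place',.03),('top','beaker',.05),('top','label_camera',.15)):
    r=regions_of(t,th)[0];v,u=np.nonzero(r['pixels']);print(th,onz(t,u.mean(),v.mean(),z))
    if th=='label_camera':
        print(cv2.minAreaRect(np.c_[u,v].astype('float32')))
# side view head top: crop coords scale 160/316
s=fs['side'];k2=160/316
P=np.array([onz(s,170+x*k2,80+y*k2,.173)[:2] for x,y in[(92,382),(210,430),(185,498),(60,441)]]);print('head side',P.round(3).tolist(),P.mean(0))
E
```

```text
top [395.08762887 222.41237113] [388 215  16  16 194]
side [296.47058824 100.04411765] [290  97  13   7  68]
cap tri [ 0.41762618 -0.29503351  0.10718205] top@.105 [ 0.41842918 -0.29571363  0.105     ]
head [[0.556, 0.307], [0.539, 0.263], [0.435, 0.293], [0.451, 0.345]] [0.4953 0.302 ]
bottomfront [[0.538, 0.243], [0.431, 0.278]] [0.4845 0.2605]
riser [[0.647, -0.016], [0.652, -0.275], [0.551, -0.276], [0.545, -0.018]] [ 0.5987 -0.1466]
mat [[0.633, -0.192], [0.634, -0.251], [0.574, -0.252], [0.573, -0.193]] [ 0.6031 -0.2223]
jartop [[0.434, -0.246], [0.385, -0.261]] [ 0.4095 -0.2533]
place [ 0.60295105 -0.22056792  0.03      ]
beaker [ 0.43357184 -0.01862995  0.05      ]
label_camera [0.49173143 0.29477534 0.15      ]
((131.29196166992188, 189.69708251953125), (46.647926330566406, 51.688636779785156), 19.98310661315918)
head side [[0.536, 0.268], [0.437, 0.301], [0.452, 0.357], [0.553, 0.321]] [0.49450713 0.3120253 ]
```

Request:
drive_tool --rows '[[[0.1,0.2,0],0.1,1],[[0.2,0.35,0],0.2,1],[[0.38,0.59,0],0.3,1],[[0.38,0.59,0],0.4,1],[[0.38,0.59,0],0.5,1],[[0.38,0.59,0],0.6,1],[[0.38,0.59,0],0.7,1],[[0.38,0.59,0],0.8,1],[[0.38,0.59,0],0.9,1],[[0.38,0.59,0],1,1],[[0.38,0.59,0],1,1]]'

```text
t: 2.55
eef_pos: [0.3062, -0.47, 0.2267]
ee_rot: [-1.571, 0.0, 1.865]
force: [-0.3, 0.1, 0.4]
width: 0.0879
```

Request:
drive_tool --rows '[[[0.1,0.2,0],0.1,1],[[0.2,0.35,0],0.2,1],[[0.38,0.585,0],0.3,1],[[0.38,0.585,0],0.4,1],[[0.38,0.585,0],0.5,1],[[0.38,0.585,0],0.6,1],[[0.38,0.585,0],0.7,1],[[0.38,0.585,0],0.8,1],[[0.38,0.585,0],0.9,1],[[0.38,0.585,0],1,1],[[0.38,0.585,0],1,1]]'

```text
t: 3.65
eef_pos: [0.4202, -0.2945, 0.2267]
ee_rot: [-1.571, 0.0, -2.847]
force: [-0.9, 0.2, 0.4]
width: 0.0878
```

```bash
python3 - <<'E'
from h import *
from scipy.spatial.transform import Rotation as R
s=get_state();f=grab_frame('wrist');print(s['t'],s['q'],s['eef_pos'],s['ee_rot'])
T=np.eye(4);T[:3,:3]=R.from_euler('xyz',s['ee_rot']).as_matrix();T[:3,3]=s['eef_pos'];T=T@f['hand_eye']
np.savez('w1.npz',img=f['img'],T=T);print(T.round(3).tolist(),f['fx'],f['cx'],f['cy'])
n_,l,st,c=cv2.connectedComponentsWithStats(red(f['img']).astype('uint8'));i=1+st[1:,4].argmax();print(c[i],st[i])
m=(l==i).astype('uint8');h=cv2.convexHull(np.vstack(cv2.findContours(m,0,1)[0]));e=cv2.fitEllipse(h);print(e);print(onz(f,*e[0],.109,T),onz(f,*e[0],.1,T))
cv2.imwrite('pics/w1.png',f['img'])
E
```

```text
3.65 [-2.28178682e-01  9.05649223e-02 -3.39232329e-01  4.77276798e-06
 -1.14066265e+00  2.09352451e+00] [ 0.4202492  -0.29449696  0.22671851] [-1.57062461e+00  2.89334024e-04 -2.84704113e+00]
[[0.289, -0.919, -0.266, 0.491], [-0.957, -0.278, -0.08, -0.273], [-0.0, 0.278, -0.961, 0.385], [0.0, 0.0, 0.0, 1.0]] 264.55629499314233 255.99011979700543 190.78126627718524
[253.94054878 185.28810976] [239 171  34  33 656]
((255.2709503173828, 186.9813995361328), (32.04205322265625, 33.6028938293457), 99.76025390625)
[ 0.41805058 -0.29362492  0.109     ] [ 0.41568392 -0.29431127  0.1       ]
```

View pics/w1.png

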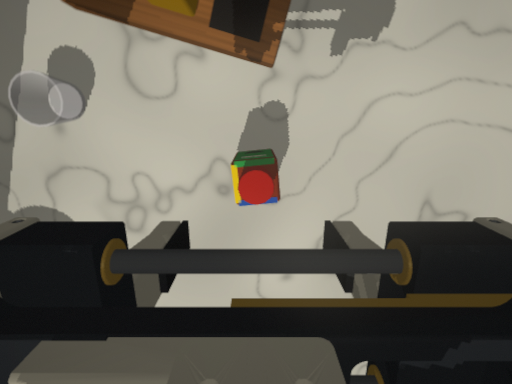

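The wrist view shows the red cap at (255,187), with yellow on the left, green at the top and blue at the bottom. The jar is turned a few degrees in the image. I'll fit its yaw by silhouette.

```bash
cat >> h.py <<'E'
def sil(f,T,x,y,a,z0=0,S=4,win=(200,130,310,230)):
    W=np.linalg.inv(T);c,s=np.cos(a),np.sin(a)
    P=[(i*.027,j*.027,z) for i in(-1,1) for j in(-1,1) for z in(0,.085)]
    def pr(P):
        P=np.array(P);w=np.c_[x+c*P[:,0]-s*P[:,1],y+s*P[:,0]+c*P[:,1],z0+P[:,2]]
        q=w@W[:3,:3].T+W[:3,3];return np.c_[f['fx']*q[:,0]/q[:,2]+f['cx'],f['fy']*q[:,1]/q[:,2]+f['cy']]
    m=np.zeros(((win[3]-win[1])*S,(win[2]-win[0])*S),'uint8')
    th=np.arange(0,6.3,.2)
    for Q in(P,[(.02*np.cos(t),.02*np.sin(t),z) for t in th for z in(.085,.109)]):
        cv2.fillConvexPoly(m,cv2.convexHull(((pr(Q)-np.array(win[:2])+.5)*S).astype('int32')),1)
    return m
E
python3 - <<'E'
from h import *
from scipy.optimize import minimize
f=grab_frame('wrist');T=np.load('w1.npz')['T'];win=(200,130,310,230)
im=cv2.resize(f['img'][win[1]:win[3],win[0]:win[2]],None,fx=4,fy=4,interpolation=cv2.INTER_CUBIC)
h=cv2.cvtColor(im,cv2.COLOR_BGR2HSV);m=((h[...,1]>110)).astype('uint8')
n,l,st,c=cv2.connectedComponentsWithStats(m);m=(l==1+st[1:,4].argmax())
def cost(p):
    q=sil(f,T,p[0]/50,p[1]/50,p[2]/5)>0;return 1-(m&q).sum()/(m|q).sum()
for a0 in(1.75,1.87,2.0):
    r=minimize(cost,[.418*50,-.2935*50,a0*5],method='Nelder-Mead',options=dict(initial_simplex=np.array([[.418*50,-.2935*50,a0*5]]*4)+np.vstack([np.zeros(3),np.eye(3)*.4])));print(r.x[:2]/50,np.degrees(r.x[2]/5),r.fun)
o=im.copy();q=sil(f,T,r.x[0]/50,r.x[1]/50,r.x[2]/5)
cv2.drawContours(o,cv2.findContours(q,0,1)[0],-1,(255,0,255),1);cv2.drawContours(o,cv2.findContours(m.astype('uint8'),0,1)[0],-1,(255,255,0),1);cv2.imwrite('pics/w2.png',o)
E
```

```text
[ 0.41727877 -0.2936971 ] 112.42904574976534 0.21255905807064468
[ 0.41635594 -0.2936909 ] 111.42248264630985 0.2137882834535606
[ 0.41655146 -0.29388307] 112.00828228730506 0.2120075046904315
```

View pics/w2.png

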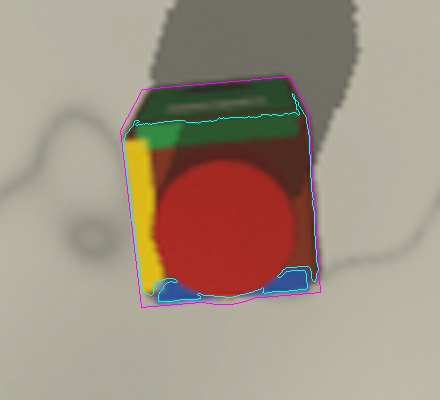

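The fit agrees with the picture: the jar is at (0.4175, -0.2937) with yaw about 112°. Now I'll descend and grip.

Request:
drive_tool --rows '[[[-0.009,0.003,-0.1],0.056,1],[[-0.009,0.003,-0.2],0.056,1],[[-0.009,0.003,-0.3],0.056,1],[[-0.009,0.003,-0.4],0.056,1],[[-0.009,0.003,-0.457],0.056,1],[[-0.009,0.003,-0.457],0.056,1],[[-0.009,0.003,-0.457],0.056,0.3],[[-0.009,0.003,-0.457],0.056,0.3],[[-0.009,0.003,-0.457],0.056,0.3],[[-0.009,0.003,-0.457],0.056,0.3],[[-0.009,0.003,-0.457],0.056,0.3],[[-0.009,0.003,-0.457],0.056,0.3]]' --newtons 25

```text
t: 4.95
eef_pos: [0.4176, -0.2936, 0.0898]
ee_rot: [-1.57, 0.0, -2.765]
force: [0.5, -0.3, -0.5]
width: 0.0451
```

Request:
drive_tool --rows '[[[0,0,0],0,0.2],[[0,0,0],0,0.2],[[0,0,0],0,0.2],[[0,0,0],0,0.2],[[0,0,0],0,0.2],[[0,0,0.03],0,0.2],[[0,0,0.07],0,0.2],[[0,0,0.07],0,0.2]]' --newtons 25

```text
t: 5.75
eef_pos: [0.4185, -0.294, 0.1123]
ee_rot: [-1.569, 0.002, -2.765]
force: [0.4, -0.4, -1.5]
width: 0.0397
```

Request:
drive_tool --rows '[[[0,0,0.08],0.04,0.2],[[0,0.03,0.16],0.1,0.2],[[0.01,0.1,0.22],0.16,0.2],[[0.02,0.2,0.22],0.22,0.2],[[0.03,0.3,0.22],0.28,0.2],[[0.04,0.4,0.22],0.34,0.2],[[0.05,0.5,0.22],0.4,0.2],[[0.06,0.6,0.22],0.46,0.2],[[0.065,0.7,0.22],0.52,0.2],[[0.065,0.8,0.22],0.56,0.2],[[0.065,0.88,0.22],0.56,0.2],[[0.065,0.9,0.22],0.56,0.2]]'

```text
t: 6.95
eef_pos: [0.437, -0.0218, 0.1767]
ee_rot: [-1.57, 0.001, -1.883]
force: [1.5, -0.6, -2.0]
width: 0.0395
```

```bash
python3 - <<'E'
from h import *
s=get_state();print(s['t'],s['q'],s['eef_pos'],s['ee_rot'])
fs={n:grab_frame(n) for n in('top','side')}
a=cv2.resize(fs['top']['img'][110:270,70:330],None,fx=2.5,fy=2.5,interpolation=cv2.INTER_CUBIC);cv2.imwrite('pics/c.png',a)
f=fs['side'];cv2.imwrite('pics/s1.png',f['img'])
E
```

```text
6.95 [ 4.03702000e-01 -3.57184445e-04 -5.58639237e-01 -4.56201342e-04
 -1.01159842e+00  2.42578128e+00] [ 0.43696567 -0.02175106  0.17670216] [-1.57035921e+00  8.92949288e-04 -1.88314734e+00]
```

View pics/s1.png

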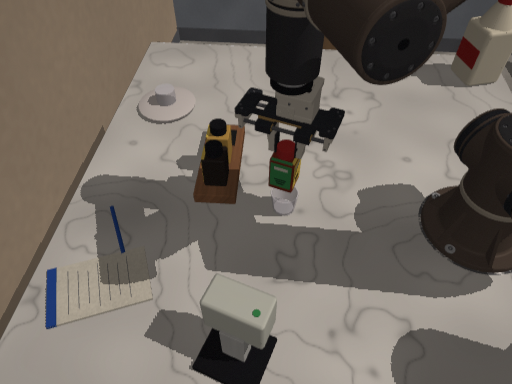

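The green label (284,170) already faces the camera. I'll bring it to the focus point and hold.

Request:
drive_tool --rows '[[[0.01,0.06,0],0,0.2],[[0.02,0.15,0],0,0.2],[[0.03,0.25,0],0,0.2],[[0.04,0.35,0],0,0.2],[[0.05,0.45,0],0,0.2],[[0.05,0.53,-0.006],0,0.2],[[0.05,0.59,-0.006],0,0.2],[[0.05,0.62,-0.006],0,0.2],[[0.05,0.64,-0.006],0,0.2],[[0.05,0.64,-0.006],0,0.2],[[0.05,0.64,-0.006],0,0.2],[[0.05,0.64,-0.006],0,0.2]]'

```text
t: 8.25
eef_pos: [0.452, 0.1676, 0.1747]
ee_rot: [-1.571, -0.0, -1.886]
force: [-0.6, 0.2, -2.1]
width: 0.0393
```

```bash
python3 - <<'E'
from h import *
s=get_state();print(s['t'],s['q'],s['eef_pos'],s['ee_rot'])
fs={n:grab_frame(n) for n in('top','side')}
a=cv2.resize(fs['top']['img'][120:240,80:240],None,fx=2.5,fy=2.5,interpolation=cv2.INTER_CUBIC)
b=cv2.resize(fs['side']['img'][150:384,150:330],None,fx=2.2,fy=2.2,interpolation=cv2.INTER_CUBIC)
o=np.zeros((max(a.shape[0],b.shape[0]),a.shape[1]+b.shape[1],3),'uint8');o[:a.shape[0],:a.shape[1]]=a;o[:b.shape[0],a.shape[1]:]=b
cv2.imwrite('pics/g1.png',o);print(o.shape)
E
```

```text
8.25 [ 7.64361672e-01  8.17638074e-02 -4.76687256e-01 -8.47969084e-06
 -1.01240968e+00  2.06211484e+00] [0.45198503 0.16764591 0.17469857] [-1.57083306e+00 -5.34004432e-05 -1.88591696e+00]
(515, 796, 3)
```

View pics/g1.png

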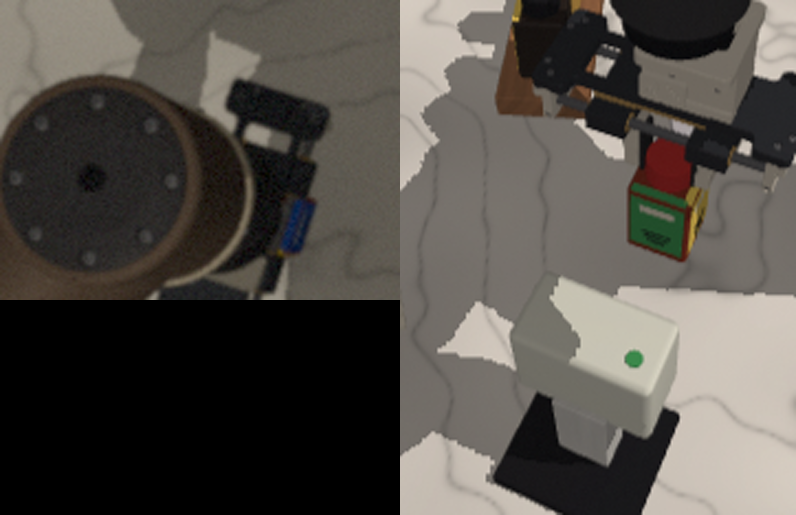

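```bash
python3 - <<'E'
from h import *
f=grab_frame('side');g=lambda x,y,z:onz(f,150+(x-400)/2.2,150+y/2.2,z)[:2]
a,b=g(553,277,.173),g(678,323,.173);d=b-a;n=np.array([-d[1],d[0]])/np.linalg.norm(d);n*=np.sign(n[1])
print(a,b,np.linalg.norm(d),(a+b)/2,np.degrees(np.arctan2(n[1],n[0])),'focus',(a+b)/2-.09*n,'axis',(a+b)/2-.117*n)
W=np.linalg.inv(f['T'])
s=get_state();c=np.array([s['eef_pos'][0],s['eef_pos'][1],0])+np.array([*(n*.027),.13])
q=W[:3,:3]@c+W[:3,3];u=f['fx']*q[0]/q[2]+f['cx'];v=f['fy']*q[1]/q[2]+f['cy'];print('pred label px in crop',(u-150)*2.2+400,(v-150)*2.2)
E
```

```text
[0.53032026 0.27203156] [0.43729379 0.29994683] 0.09712459001826851 [0.48380702 0.2859892 ] 73.29661309302219 focus [0.45793948 0.1997867 ] axis [0.45017922 0.17392595]
pred label px in crop 656.1881265467205 225.56323719975828
```

The label position agrees to within about 5 mm. I'll hold green a little longer, then turn to yellow.

Request:
drive_tool --rows '[[[0,0,0],0,0.2],[[0,0,0],0,0.2],[[0,0,0],0,0.2],[[0,0,0],0,0.2],[[0,0,0],0,0.2],[[0,0,0],0,0.2],[[0,0,0],0,0.2],[[0,0,0],0,0.2],[[0,0,0],0,0.2],[[0,0,0],0,0.2]]'

```text
t: 9.4
eef_pos: [0.452, 0.1684, 0.1747]
ee_rot: [-1.571, 0.0, -1.885]
force: [-0.2, 0.2, -2.8]
width: 0.0394
```

Request:
drive_tool --rows '[[[0,0.01,0],-0.05,0.2],[[0,0.01,0],-0.14,0.2],[[0,0.01,0],-0.23,0.2],[[0,0.01,0],-0.32,0.2],[[0,0.01,0],-0.41,0.2],[[0,0.01,0],-0.5,0.2],[[0,0.01,0],-0.59,0.2],[[0,0.01,0],-0.68,0.2],[[0,0.01,0],-0.77,0.2],[[0,0.01,0],-0.86,0.2],[[0,0.01,0],-0.95,0.2],[[0,0.01,0],-1,0.2]]'

```text
t: 10.6
eef_pos: [0.452, 0.1714, 0.1746]
ee_rot: [-1.571, -0.0, 2.822]
force: [0.1, 0.1, -2.3]
width: 0.0395
```

Request:
drive_tool --rows '[[[0,0,0],0,0.2],[[0,0,0],0,0.2],[[0,0,0],0,0.2],[[0,0,0],0,0.2],[[0,0,0],0,0.2],[[0,0,0],0,0.2],[[0,0,0],0,0.2],[[0,0,0],0,0.2],[[0,0,0],0,0.2],[[0,0,0],0,0.2],[[0,0,0],0,0.2],[[0,0,0],0,0.2]]'

```text
t: 11.8
eef_pos: [0.452, 0.1714, 0.1747]
ee_rot: [-1.571, -0.0, 2.827]
force: [-0.1, -0.0, -2.2]
width: 0.0396
```

```bash
python3 - <<'E'
from h import *
s=get_state();print(s['t'],s['q'],s['eef_pos'],s['ee_rot'])
f=grab_frame('side');cv2.imwrite('pics/y1.png',cv2.resize(f['img'][150:384,150:330],None,fx=2.2,fy=2.2,interpolation=cv2.INTER_CUBIC))
E
```

```text
11.8 [ 7.70388156e-01  8.40904873e-02 -4.74185908e-01  7.68599820e-06
 -1.01254034e+00  4.86040171e-01] [0.45201508 0.17137705 0.17465394] [-1.57077524e+00 -3.76717874e-06  2.82722873e+00]
```

View pics/y1.png

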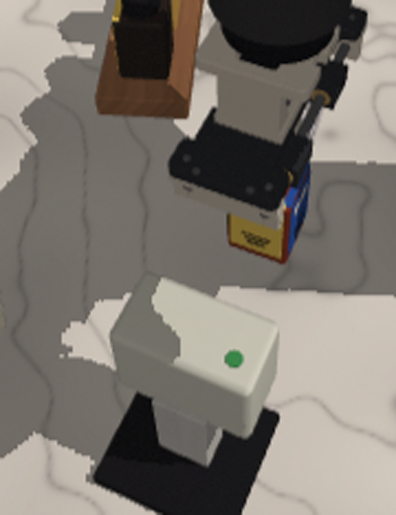

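The yellow label (258,235) is square to the camera and the gripper is clear. Blue is next.

Request:
drive_tool --rows '[[[0,0,0],-0.05,0.2],[[0,0,0],-0.14,0.2],[[0,0,0],-0.23,0.2],[[0,0,0],-0.32,0.2],[[0,0,0],-0.41,0.2],[[0,0,0],-0.5,0.2],[[0,0,0],-0.59,0.2],[[0,0,0],-0.68,0.2],[[0,0,0],-0.77,0.2],[[0,0,0],-0.86,0.2],[[0,0,0],-0.95,0.2],[[0,0,0],-1,0.2]]'

```text
t: 13.05
eef_pos: [0.452, 0.1714, 0.1747]
ee_rot: [-1.571, 0.0, 1.251]
force: [0.2, 0.1, -2.3]
width: 0.0394
```

Request:
drive_tool --rows '[[[0,0,0],0,0.2],[[0,0,0],0,0.2],[[0,0,0],0,0.2],[[0,0,0],0,0.2],[[0,0,0],0,0.2],[[0,0,0],0,0.2],[[0,0,0],0,0.2],[[0,0,0],0,0.2],[[0,0,0],0,0.2],[[0,0,0],0,0.2],[[0,0,0],0,0.2],[[0,0,0],0,0.2]]'

```text
t: 14.25
eef_pos: [0.452, 0.1714, 0.1746]
ee_rot: [-1.571, -0.0, 1.256]
force: [0.0, 0.0, -2.2]
width: 0.0396
```

```bash
python3 - <<'E'
from h import *
s=get_state();print(s['t'],s['q'],s['eef_pos'],s['ee_rot'])
f=grab_frame('side');t=grab_frame('top');k=2.2
b=cv2.resize(f['img'][150:384,150:330],None,fx=k,fy=k,interpolation=cv2.INTER_CUBIC)
a=cv2.resize(t['img'][115:185,260:390],None,fx=3,fy=3,interpolation=cv2.INTER_CUBIC)
o=np.zeros((515,796,3),'uint8');o[:b.shape[0],:b.shape[1]]=b;o[:210,400:790]=a;cv2.imwrite('pics/b1.png',o)
np.savez('t1.npz',img=t['img'])
E
```

```text
14.25 [ 7.70406794e-01  8.41001558e-02 -4.74193622e-01 -6.10341620e-05
 -1.01250341e+00 -1.08471740e+00] [0.45199793 0.17140264 0.17463544] [-1.57075015e+00 -2.34227324e-05  1.25645339e+00]
```

View pics/b1.png

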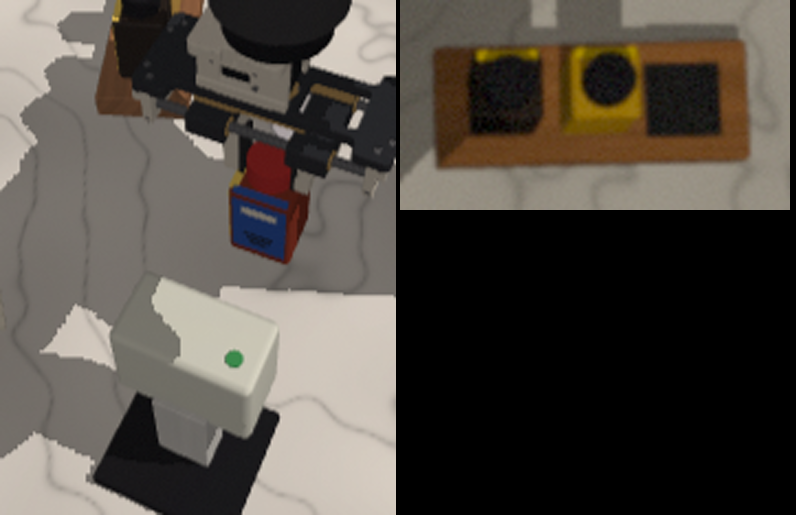

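The blue label (258,225) is square to the lens. The mat's centre is at about (0.602, -0.222) and the row's yaw is about +1.2°. I'll lift, then carry the jar over.

Request:
drive_tool --rows '[[[0,-0.01,0.03],0.02,0.2],[[0,-0.06,0.1],0.06,0.2],[[0,-0.14,0.18],0.1,0.2],[[0,-0.23,0.24],0.15,0.2],[[0,-0.33,0.25],0.2,0.2],[[0,-0.43,0.25],0.209,0.2],[[0,-0.53,0.25],0.209,0.2],[[0,-0.63,0.25],0.209,0.2],[[0,-0.72,0.25],0.209,0.2],[[0,-0.77,0.25],0.209,0.2],[[0,-0.8,0.25],0.209,0.2]]'

```text
t: 15.45
eef_pos: [0.4518, -0.0698, 0.2497]
ee_rot: [-1.571, 0.0, 1.583]
force: [-0.4, -0.1, -3.6]
width: 0.0395
```

Request:
drive_tool --rows '[[[0.02,-0.06,0],0,0.2],[[0.07,-0.15,0],0,0.2],[[0.12,-0.25,0],0,0.2],[[0.19,-0.35,0],0,0.2],[[0.27,-0.45,0],0,0.2],[[0.35,-0.5,0],0,0.2],[[0.42,-0.51,0],0,0.2],[[0.48,-0.51,0],0,0.2],[[0.5,-0.51,0],0,0.2],[[0.5,-0.51,0],0,0.2],[[0.5,-0.51,0],0,0.2],[[0.5,-0.51,0],0,0.2]]'

```text
t: 16.65
eef_pos: [0.6014, -0.2214, 0.25]
ee_rot: [-1.571, -0.0, 1.585]
force: [-0.5, -0.4, -1.7]
width: 0.0393
```

```bash
python3 - <<'E'
from h import *
from scipy.spatial.transform import Rotation as R
s=get_state();f=grab_frame('wrist');print(s['t'],s['q'],s['eef_pos'],s['ee_rot'],s['force'],s['width'])
T=np.eye(4);T[:3,:3]=R.from_euler('xyz',s['ee_rot']).as_matrix();T[:3,3]=s['eef_pos'];T=T@f['hand_eye'];np.savez('w3.npz',T=T)
b=grab_frame('side')
W=np.linalg.inv(T)
def pr(p):
    q=W[:3,:3]@np.array(p)+W[:3,3];return int(f['fx']*q[0]/q[2]+f['cx']),int(f['fy']*q[1]/q[2]+f['cy'])
im=f['img'].copy();a=np.radians(1.2);c,sn=np.cos(a),np.sin(a)
pts=[pr([.602+c*i-sn*j,-.2218+sn*i+c*j,.03]) for i,j in((-.031,-.031),(.031,-.031),(.031,.031),(-.031,.031))];cv2.polylines(im,[np.array(pts)],1,(255,0,255),1)
x=cv2.resize(b['img'][80:220,150:330],None,fx=1.6,fy=1.6)
o=np.zeros((384,800,3),'uint8');o[:,:512]=im;o[:x.shape[0],512:512+x.shape[1]]=x;cv2.imwrite('pics/p1.png',o)
E
```

```text
16.65 [-4.87777704e-02  2.89633526e-01 -3.36373196e-02 -4.88098610e-05
 -1.24725766e+00  6.30333432e-02] [ 0.60142371 -0.22137028  0.250021  ] [-1.57106653e+00 -2.93193450e-05  1.58503639e+00] [-0.53292925 -0.40527383 -1.68643243] 0.03928535452204211
```

View pics/p1.png

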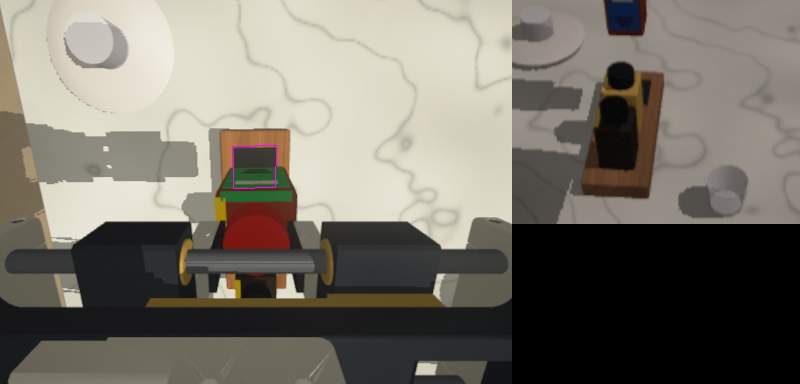

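The projected mat outline (234–277, 147–188) matches the mat, and yellow points to +x. I'll lower the jar gently.

Request:
drive_tool --rows '[[[0,0,-0.06],0,0.2],[[0,0,-0.14],0,0.2],[[0,0,-0.22],0,0.2],[[0,0,-0.3],0,0.2],[[0,0,-0.36],0,0.2],[[0,0,-0.4],0,0.2],[[0,0,-0.415],0,0.2],[[0,0,-0.423],0,0.2],[[0,0,-0.428],0,0.2],[[0,0,-0.432],0,0.2],[[0,0,-0.432],0,0.2],[[0,0,-0.432],0,0.2]]'

```text
t: 17.95
eef_pos: [0.6022, -0.2217, 0.1205]
ee_rot: [-1.571, 0.0, 1.585]
force: [-0.7, 0.2, -2.2]
width: 0.0394
```

Not yet loaded (force -2.2 N in z), so I'll step down in small increments.

Request:
drive_tool --rows '[[[0,0,-0.002],0,0.2],[[0,0,-0.004],0,0.2],[[0,0,-0.004],0,0.2],[[0,0,-0.004],0,0.2]]'

```text
t: 18.35
eef_pos: [0.6022, -0.2218, 0.1196]
ee_rot: [-1.572, 0.0, 1.585]
force: [-1.1, 2.0, 5.7]
width: 0.0393
```

The jar has touched down at +5.7 N. Releasing and retreating.

Request:
drive_tool --rows '[[[0,0,0],0,0.5],[[0,0,0],0,0.6],[[0,0,0],0,0.8],[[0,0,0],0,0.8],[[0,0,0],0,0.8],[[0,0,0],0,0.8],[[0,0,0.05],0,0.8],[[0,0,0.12],0,0.8],[[0,0,0.22],0,0.8],[[0,0,0.35],0,0.8],[[0,0,0.5],0,0.8],[[0,0,0.5],0,0.8]]'

```text
t: 19.55
eef_pos: [0.6049, -0.2227, 0.2764]
ee_rot: [-1.582, 0.003, 1.585]
force: [0.1, -0.0, 0.7]
width: 0.0698
```

Request:
drive_tool --rows '[[[-0.05,-0.1,0],0,0.8],[[-0.1,-0.25,0],0,0.8],[[-0.15,-0.4,0],0,0.8],[[-0.2,-0.55,0],0,0.8],[[-0.2,-0.65,0],0,0.8],[[-0.2,-0.65,0],0,0.8],[[-0.2,-0.65,0],0,0.8]]'

```text
t: 20.25
eef_pos: [0.5416, -0.4173, 0.2681]
ee_rot: [-1.57, -0.0, 1.583]
force: [-1.1, 0.2, -0.1]
width: 0.07
```

```bash
python3 - <<'E'
from h import *
s=get_state();print(s['t'],s['eef_pos'],s['force'],s['width'])
t=grab_frame('top');f=grab_frame('side')
rs=[]
for n,g in(('top',t),('side',f)):
    k,l,st,c=cv2.connectedComponentsWithStats(red(g['img']).astype('uint8'));i=1+st[1:,4].argmax();print(n,c[i],st[i]);rs.append(ray(g,*c[i]))
print(tri(rs))
for th,z in(('beaker',.05),):
    r=regions_of(t,th)[0];v,u=np.nonzero(r['pixels']);print(th,onz(t,u.mean(),v.mean(),z))
a=cv2.resize(t['img'][110:240,240:400],None,fx=2.5,fy=2.5,interpolation=cv2.INTER_CUBIC)
b=cv2.resize(f['img'][80:230,160:320],None,fx=2.45,fy=2.45,interpolation=cv2.INTER_CUBIC)
o=np.zeros((380,800,3),'uint8');o[:a.shape[0],:400]=a;o[:b.shape[0],404:404+b.shape[1]]=b;cv2.imwrite('pics/e.png',o)
E
```

```text
20.25 [ 0.54158822 -0.41734007  0.26812974] [-1.09159499  0.15599345 -0.05398001] 0.06997188624944159
top [364.12328767 140.9543379 ] [356 133  17  17 219]
side [222.17808219 103.56164384] [216 100  14   8  73]
[ 0.60019447 -0.22239398  0.13803487]
beaker [ 0.43341599 -0.01851583  0.05      ]
```

View pics/e.png

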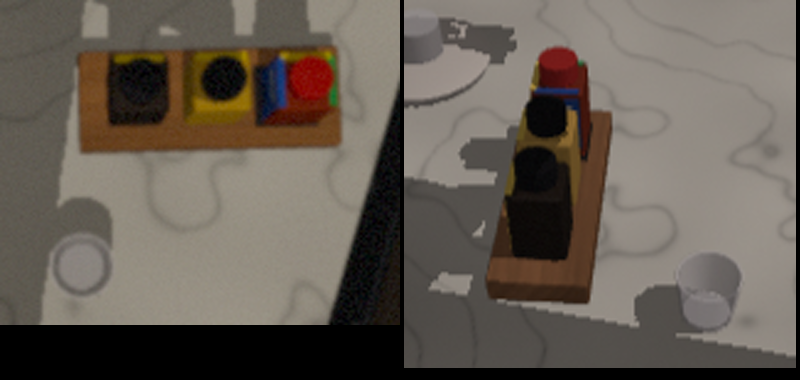

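The jar (crop 310,80) stands in the row with yellow to the back like the others. The cap triangulates to (0.600, -0.222, 0.138), and the neighbours and beaker are unmoved.

```bash
python3 -c "
from station import *
job_done()"
```

```text
the job is handed in; nothing more can be done
```

I showed the jar's labels to the camera in order (green, yellow, blue), then set it on the mat and handed the job in at about 20 s of robot time. No verdict was reported.

- **Labels:** Each label was held still for over a second. By my estimate each label's centre was within about 5 mm of the focus point. In the side-camera pictures each label faced the lens, and the arm stayed clear of the camera.
- **Placing:** The jar touched down gently, with about 6 N on the tool, before I opened the fingers. The last pictures put its cap at (0.600, -0.222, 0.138). That is about 2 mm from my estimate of the mat's centre, (0.602, -0.222), and at the height expected for a jar standing on the riser. Its yellow label faces away from the robot, like those on the other two jars.
- **Other objects:** The measuring cup measured less than 1 mm from where it started. The other two jars looked unmoved in the pictures, but I didn't measure them. The gripper is clear of everything.

My early readings disagreed a little. The first estimate of the jar's yaw was 107°, but the close-up wrist view gave 112°, which I used and which the later pictures supported. Two estimates of the label camera's position differed by about 5 mm, well within the 25 mm allowed.

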